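Hold a digestion vessel mouth-up under the acid dispenser

ROBOT

A 7-joint arm with a two-finger parallel gripper is mounted at the origin on the work surface. World frame = base frame: x ahead of the robot, y to its left, z up, the work surface at z = 0. Lengths are in mm, angles in rad, forces in N, time in s.
With the tool pointing down it reaches from about 425 to 925 mm from the base axis. Payload 6.8 kg.
Tool frame: the origin (TCP) lies on the centre line of the jaws, within the pads' length; the fingertips stand 11 mm ahead of it and the grasp point (between the pads) lies 8 mm behind it (robot.tcp_to_tips is the distance from the TCP to the fingertips, in mm); z points along the fingers, y is the line along which they close (so a half turn about z gives the same grasp; the last joint's range is limited). The gripper opens to 85 mm and grips with 20 to 120 N. Pads are 22 mm wide; open, the fingers measure 114 mm over their backs; the gripper's body (76 mm by 85 mm) begins 54 mm behind the grasp point. The pads swing forward as they close: fully open they stand 13 mm farther back than shut.
Start: joints at [-1.344, 0.477, 0.022, 1.555, -0.011, 1.109, -0.083], TCP at [221.788, 637.54, 242.308] pointing down, gripper open.
Joint ranges: [-2.96, 2.96], [-0.34, 2.1], [-1.41, 1.46], [0.24, 2.44], [-1.37, 4.51], [0.17, 1.92], [-2.96, 2.96]. Speed limits (rad/s): [2.39, 2.39, 3.14, 3.14, 3.14, 3.14, 3.14].

INTERFACE

Orientations are given as a rotation vector (axis times angle).
In Python, from cell import robot, optics gives the robot as it stands (robot), with the cameras (optics).
- The arm moves only by the shell command python3 steer.py 'ROWS' [OPENING] [FORCE]. ROWS is a JSON list of rows, 1 to 5 of them, each of 6 numbers: dx, dy, dz in mm, then a rotation vector rx, ry, rz in rad; each row shifts and turns the commanded pose from where the row before left it, along the tool's axes as they then stand; what a row does not reach is not made up. A row lasts 1/10 s, in which the tool goes at most 50 mm and 0.15 rad, less where a joint would pass 70% of its speed; a pose out of reach is approached as far as the arm can. OPENING is the opening from 0.0 (shut) to 1.0 (fully open), set as the command begins (- or left out keeps the last). The fingers move at their own pace and stop on an object; FORCE is the grip in N (left out, the last holds). Time passes only in rows, so rows that do not move let the fingers close. It prints the time, the measured TCP pose, the force, the opening and the grip force at its end.
- robot.observe(): the state, without advancing time (a new reading comes with each control period).
- optics.camera(name): name is "side" or "top" or "wrist"; returns the picture (480x640x3 uint8, blue, green, red); there is no depth.
- optics.get_calibration(name): a dict with "fx", "fy", "cx", "cy" (pixels), "distortion" ([k1, k2, p1, p2, k3] as OpenCV has them; the pictures are not rectified), "extrinsics" (4x4, takes a point from camera to world coordinates). Camera axes: x right, y up, looking along -z (the intrinsics and any distortion apply to the point x, -y, -z); pixel columns grow to the right and rows downward; lengths in mm; the calibration is good to about 2 mm. A picture is of the moment at which its call begins: read the wrist's pose just before it. get_calibration takes no time and is no camera call; for the wrist camera it gives the pose at the moment of the call.
- robot.job_done(): hands the job in; it is judged then, once.
The state is a dict: "time_s": time; "joint_positions": joint angles; "qd": joint speeds; "effort": joint torques, N m; "tool_pos": TCP position; "eef_rot": TCP orientation; "force": force on the tool from outside, world axes, zero at the start; "moment": the same for the moment, N m; "finger_gap": opening from 0.0 (shut) to 1.0 (fully open); "grasp_force": force on a finger pad.
Only numpy, scipy, OpenCV 4.12 (cv2) and the standard library are available. Lean on these libraries where they do the work, as an engineer would, in place of code of your own. Each camera call takes 0.05 s, during which the arm holds its last target. There are 200 camera calls.

TASK

Take one of the two white vessels out of the blue drain tray, leaving the other in it, and turn it mouth-up: from above its two ends look alike, so feel which one has the open bore. Finish while holding it, still and upright under the bottle-top dispenser, with the tip of the spout a centimetre or so inside the mouth and nothing touching the dispenser; do not let go. Never push hard on the dispenser, and leave the other things on the bench where they stand.

Things in the scene. Friction and masses are not known exactly. Their poses are not given: they have to be found in the camera images.
- tray: Shallow blue plastic drain tray fixed to the bench, outside 330 x 220 mm (x, y) and 36 mm high, walls and floor 4 mm thick. Origin: centre of its underside, on the bench.
- vessel_1: White PTFE digestion vessel lying in the tray: round, diameter 46 mm, 85 mm long, about 155 g. One end closed (base 15 mm thick), the other open: blind bore 36 mm wide, 70 mm deep. Outside alike. The balance point lies 7.5 mm from mid-length, towards the closed end. Origin: mid-length, on the axis. x axis along the vessel; not told whether +x or -x is the open end.
- vessel_2: The second vessel, of the same shape, size and weight as vessel_1, also lying in the tray. Origin at mid-length on the axis, x axis along the vessel; its open end is at +x if vessel_1's is at -x, and at -x if vessel_1's is at +x.
- dispenser: One-litre amber glass bottle (diameter 101 mm) with a white and blue bottle-top dispenser on it, 378 mm high in all, fixed to the bench. Origin: on the bottle's axis, on the bench. Its discharge tube (8 mm thick) leaves at a height of about 245 mm along the dispenser's own -x, roughly towards the robot, and bends straight down 125 mm from the bottle's axis.
- spout_tip (a point): Lowest point of the dispenser's discharge tube, which points straight down: 211 mm above the bench, 125 mm from the bottle's axis along the dispenser's -x. The straight-down part of the tube is about 27 mm long, and the tube above it runs back to the bottle.
- wash_bottle: Loose closed white plastic bottle with a red cap, diameter 62 mm, 165 mm high, standing on the bench. Bystander. Origin: centre of its underside.
- sample_jar: Loose closed glass jar with a white lid, diameter 60 mm, 75 mm high, standing on the bench. Bystander. Origin: centre of its underside.
- tube_rack: Loose orange rack, 80 x 190 mm (x, y), with blue-capped sample tubes, 120 mm high in all. Bystander. Origin: centre of its underside.

How it is judged:
By the outcome, as a careful person would: the job done as asked, in the order asked, and still so for the second after the job is handed in, while the arm keeps its last pose, push and grip.
It also fails if it takes over 64 s, if anything falls off the work surface, if the arm or the gripper's body presses on something with over 40 N, if the wrist force passes 120 N, or if a joint passes its speed limit or range.

## Working session

There is one attempt and no reset: what is moved stays moved. The work goes in short steps, Python scripts to look and compute and a shell command to move; the robot and the scene stay as the last step left them, time stands still between calls to the robot, and variables do not carry over. Pictures are saved under pics/ and viewed, at most 10 in all, crops included, and the job is handed in when it is done.

```bash
ls; mkdir -p pics
python3 - <<'E'
from cell import robot, optics
import cv2,numpy as np
for n in("side","top"):
    cv2.imwrite(f"pics/{n}0.png",optics.camera(n)); c=optics.get_calibration(n)
    print(n,c["fx"],c["fy"],c["cx"],c["cy"],c["distortion"]);print(np.round(c["extrinsics"],3))
o=robot.observe();print(o)
E
```

```text
cell.py
pics
steer.py
side 494.44993058731535 494.44993058731535 318.3029203174409 234.92877895082108 [-0.03826724  0.          0.          0.          0.        ]
[[ 9.19000e-01  2.93000e-01 -2.63000e-01  3.16894e+02]
 [-3.93000e-01  6.73000e-01 -6.27000e-01 -6.95869e+02]
 [-7.00000e-03  6.80000e-01  7.34000e-01  9.68751e+02]
 [ 0.00000e+00  0.00000e+00  0.00000e+00  1.00000e+00]]
top 601.2506887468106 601.2506887468106 322.8713225746254 235.5558144489183 [-0.19204485  0.          0.          0.          0.        ]
[[ 2.700000e-02  9.960000e-01 -7.900000e-02  4.681820e+02]
 [-1.000000e+00  2.700000e-02  3.000000e-03 -1.617500e+01]
 [ 5.000000e-03  7.900000e-02  9.970000e-01  1.940216e+03]
 [ 0.000000e+00  0.000000e+00  0.000000e+00  1.000000e+00]]
{'time_s': 0.1, 'joint_positions': array([-1.34407351,  0.47770349,  0.02234118,  1.55633501, -0.01149107,
        1.10930689, -0.08310001]), 'qd': array([ 0.00150886, -0.00327321,  0.00164239, -0.00255552,  0.00056822,
        0.00119286,  0.00129764]), 'effort': array([ 4.58795126e-03, -5.97761893e+01,  1.61418289e+00, -2.81953847e+01,
        1.29456495e-02,  4.95319575e-03, -2.92980339e-06]), 'tool_pos': array([221.64900458, 637.03173874, 241.43967318]), 'eef_rot': array([-5.23421068e-01, -3.09753215e+00,  2.54124035e-03]), 'force': array([-0.29187268,  0.36145964, -0.63054268]), 'moment': array([-0.05744538,  0.00140766,  0.02878952]), 'grasp_force': 0.0, 'finger_gap': 1.0027215165297325}
```

View pics/side0.png

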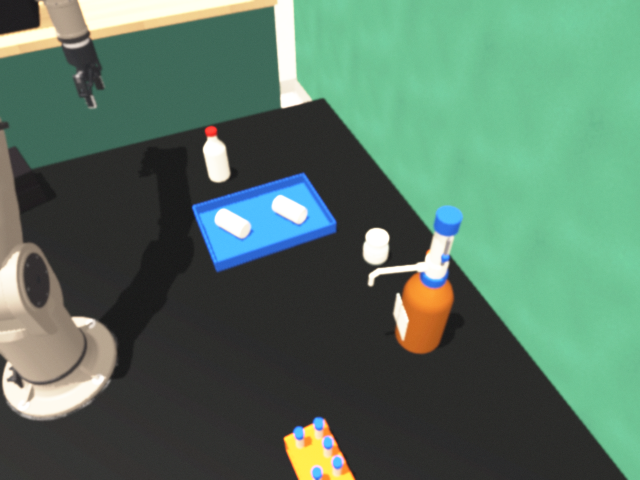

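View pics/top0.png

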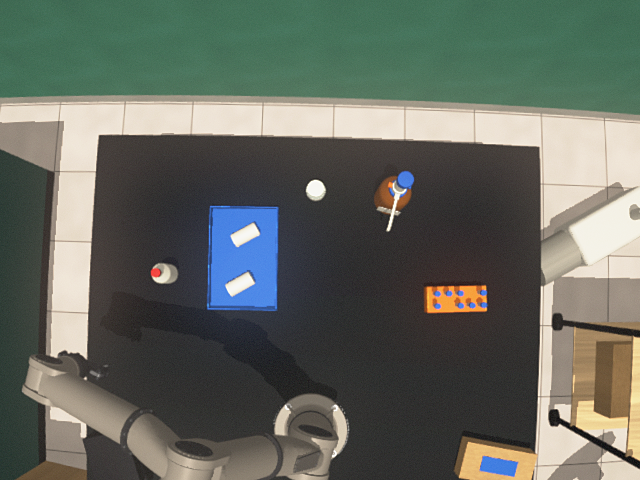

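The side view shows the vessels at about (233,223) and (290,209) and the spout tip at (371,284). In the top view the vessels are at (245,235) and (240,284), with the spout end at (389,230). Next I measure them.

```bash
cat > lib.py <<'E'
import cv2,numpy as np
from scipy.spatial.transform import Rotation as R
from cell import robot, optics
def ray(c,uv):
    K=np.array([[c["fx"],0,c["cx"]],[0,c["fy"],c["cy"]],[0,0,1]])
    p=cv2.undistortPoints(np.float64(uv).reshape(-1,1,2),K,np.array(c["distortion"]))[:,0]
    E=np.array(c["extrinsics"]); d=np.c_[p[:,0],-p[:,1],-np.ones(len(p))]@E[:3,:3].T
    return E[:3,3],d
def atz(c,uv,z):
    o,d=ray(c,uv); return o+d*((z-o[2])/d[:,2])[:,None]
def proj(c,P):
    E=np.array(c["extrinsics"]);q=(np.atleast_2d(P)-E[:3,3])@E[:3,:3]
    K=np.array([[c["fx"],0,c["cx"]],[0,c["fy"],c["cy"]],[0,0,1]])
    return cv2.projectPoints(q*[1,-1,-1],np.zeros(3),np.zeros(3),K,np.array(c["distortion"]))[0][:,0]
def tri(c1,u1,c2,u2):
    o1,d1=ray(c1,[u1]);o2,d2=ray(c2,[u2]);d1=d1[0];d2=d2[0]
    s=np.linalg.lstsq(np.c_[d1,-d2],o2-o1,rcond=None)[0];a=o1+s[0]*d1;b=o2+s[1]*d2
    return (a+b)/2,np.linalg.norm(a-b)
E
python3 - <<'E'
from lib import *
np.set_printoptions(precision=1,suppress=True)
t=cv2.imread("pics/top0.png");s=cv2.imread("pics/side0.png");C={n:optics.get_calibration(n) for n in("top","side")}
for n,im,(x0,y0,x1,y1) in(("top",t,(212,212,274,305)),("side",s,(205,190,325,250))):
    m=np.zeros(im.shape[:2],np.uint8);m[y0:y1,x0:x1]=((im[y0:y1,x0:x1,2]>130)*255)
    for k in cv2.findContours(m,cv2.RETR_EXTERNAL,cv2.CHAIN_APPROX_NONE)[0]:
        if cv2.contourArea(k)<80: continue
        r=cv2.minAreaRect(k);b=cv2.boxPoints(r);w=atz(C[n],b,30 if n=="top" else 27)
        print(n,r,"ctr",atz(C[n],[r[0]],27)); 
        if n=="top":
            e=[w[1]-w[0],w[2]-w[1]];L=max(e,key=np.linalg.norm)
            print(" sides",[np.linalg.norm(x) for x in e],"ang",np.degrees(np.arctan2(L[1],L[0])))
print("tray corners",atz(C["top"],[(210,207),(278,208),(277,310),(209,309)],36))
print("cap/jar/wash",atz(C["top"],[(316,188)],75),atz(C["top"],[(156,272)],165))
print("spout",atz(C["top"],[(389,230)],213),atz(C["side"],[(371,284)],211),tri(C["top"],(389,230),C["side"],(371,284)))
print("cap",tri(C["top"],(405,179),C["side"],(448,215)))
cv2.imwrite("pics/crop1.png",np.hstack([cv2.resize(t[150:250,360:440],None,fx=5,fy=5,interpolation=2),cv2.resize(s[250:350,350:410],None,fx=5,fy=5,interpolation=2)]))
E
```

```text
top ((239.49057006835938, 283.78302001953125), (14.47215747833252, 28.070158004760742), 60.945396423339844) ctr [[459.3 240.1  27. ]]
 sides [np.float64(89.72919175178153), np.float64(46.11059795778809)] ang -59.30625131732641
top ((244.48623657226562, 234.5458526611328), (14.561637878417969, 28.2428035736084), 61.69924545288086) ctr [[617.  229.7  27. ]]
 sides [np.float64(90.48490218775079), np.float64(46.92456330958556)] ang -60.06122441506538
side ((232.26417541503906, 222.92453002929688), (38.26866149902344, 19.619972229003906), 29.05460548400879) ctr [[461.4 240.2  27. ]]
side ((289.0691833496094, 208.87025451660156), (37.64706039428711, 19.352941513061523), 28.07248878479004) ctr [[619.4 229.7  27. ]]
tray corners [[701.9 343.4  36. ]
 [704.2 124.4  36. ]
 [380.2 117.2  36. ]
 [376.1 333.8  36. ]]
cap/jar/wash [[765.8   4.5  75. ]] [[486.6 475.1 165. ]]
spout [[ 627.2 -211.5  213. ]] [[ 630.6 -206.4  211. ]] (array([ 627.1, -211.1,  218.4]), np.float64(0.8539672770814247))
cap (array([ 749.6, -233.9,  374.9]), np.float64(1.2766563545702478))
```

View pics/crop1.png

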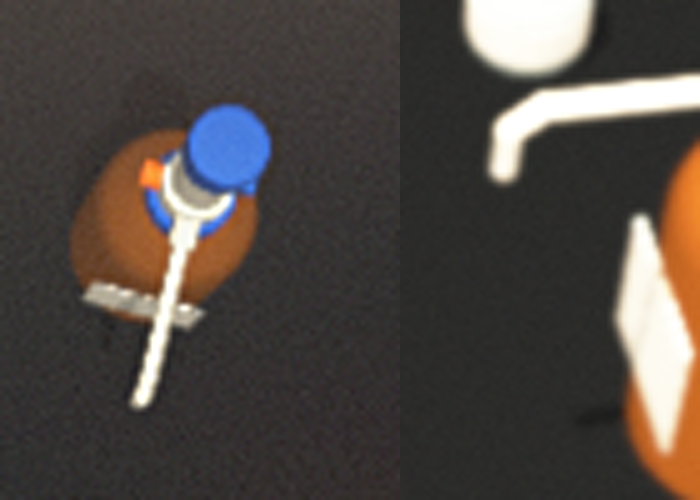

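The crop shows the tube's outer end at top (388,230.6) and its tip at side (370.4,286.6). Vessel, tray and cap positions all match the given sizes. Next: a helper for tool-frame offsets, the moment noise, and the first move.

```bash
cat >> lib.py <<'E'
def go(pos,Rt=None,o=None):
    o=o or robot.observe();Rc=R.from_rotvec(o["eef_rot"])
    print("pos",np.round(o["tool_pos"],1),"tool dxyz",np.round(Rc.inv().apply(np.array(pos)-o["tool_pos"]),1),
      "rot",None if Rt is None else np.round((Rc.inv()*R.from_matrix(Rt)).as_rotvec(),3),"x,y,z",np.round(Rc.as_matrix().T,2).tolist(),"q",np.round(o["joint_positions"],2),"t",o["time_s"])
def frame(x,z):
    x=np.array(x,float);z=np.array(z,float);x/=np.linalg.norm(x);z/=np.linalg.norm(z);return np.c_[x,np.cross(z,x),z]
E
python3 - <<'E'
from lib import *
a=np.radians(120);go([617,230,200],frame([np.cos(a),np.sin(a),0],[0,0,-1]))
C={n:optics.get_calibration(n) for n in("top","side")}
from scipy.optimize import least_squares
u=np.array([-.978,.208])
def f(p):
    P=np.array([p[0],p[1]]);e=proj(C["top"],[*(P-0*4),240])[0]
    return np.r_[e-[388.6,228.5],proj(C["side"],[*P,211])[0]-[370.4,285.2]]
r=least_squares(f,[628,-208]);print(r.x,r.fun)
E
```

```text
pos [221.6 637.  241.4] tool dxyz [-507.1 -254.5   41.9] rot [-0.002  0.001  0.712] x,y,z [[-0.94, 0.33, -0.0], [0.33, 0.94, -0.0], [-0.0, -0.0, -1.0]] q [-1.34  0.48  0.02  1.56 -0.01  1.11 -0.08] t 0.1
[ 628.53897662 -207.98625652] [ 0.25668384  0.15881127  0.02491659 -0.25251925]
```

```bash
A='[[-33.8,-17,2,0,0,0],[-33.8,-17,2,0,0,0],[-33.8,-17,2,0,0,0],[-33.8,-17,2,0,0,0],[-33.8,-17,2,0,0,0]]'
python3 steer.py '[[-33.8,-17,2,0,0,0],[-33.8,-17,2,0,0,0],[-33.8,-17,2,0,0,0],[-33.8,-17,2,0,0,0],[-33.8,-17,2,0,0,0]]' 1.0 40
python3 steer.py '[[-33.8,-17,2,0,0,0],[-33.8,-17,2,0,0,0],[-33.8,-17,2,0,0,0],[-33.8,-17,2,0,0,0],[-33.8,-17,2,0,0,0]]'
python3 steer.py '[[-33.8,-17,2,0,0,0],[-33.8,-17,2,0,0,0],[-33.8,-17,2,0,0,0],[-33.8,-17,2,0,0,0],[-33.8,-17,2,0,0,0]]'
python3 steer.py '[[0,0,0,0,0,0.142],[0,0,0,0,0,0.142],[0,0,0,0,0,0.142],[0,0,0,0,0,0.142],[0,0,0,0,0,0.142]]'
python3 steer.py '[[0,0,0,0,0,0],[0,0,0,0,0,0],[0,0,0,0,0,0]]'
python3 - <<'E'
from lib import *
a=np.radians(120);go([617,230,120],frame([np.cos(a),np.sin(a),0],[0,0,-1]))
c=optics.get_calibration("wrist");im=optics.camera("wrist");cv2.imwrite("pics/w1.png",im)
print(proj(c,[[617,230,27],[460,240,27]]),np.round(c["extrinsics"],2),c["fx"])
E
```

```text
time_s: 0.6
tool_pos: [354.2, 500.3, 231.8]
eef_rot: [-0.523, -3.097, 0.001]
force: [0.8, -0.4, 0.1]
finger_gap: 0.999
grasp_force: 0.0
time_s: 1.1
tool_pos: [485.8, 364.5, 221.9]
eef_rot: [-0.523, -3.097, 0.001]
force: [-0.4, -0.8, -0.2]
finger_gap: 1.0
grasp_force: 0.0
time_s: 1.6
tool_pos: [617.5, 228.8, 211.8]
eef_rot: [-0.523, -3.097, 0.001]
force: [0.6, -0.8, 0.5]
finger_gap: 0.998
grasp_force: 0.0
time_s: 2.1
tool_pos: [616.5, 230.0, 211.8]
eef_rot: [-1.575, -2.717, 0.001]
force: [0.1, 0.3, -0.8]
finger_gap: 1.005
grasp_force: 0.0
time_s: 2.4
tool_pos: [616.7, 230.1, 212.1]
eef_rot: [-1.564, -2.725, 0.0]
force: [-0.6, -0.5, -0.0]
finger_gap: 1.0
grasp_force: 0.0
pos [616.7 230.1 212.1] tool dxyz [-0.2  0.2 92.1] rot [-0.    -0.     0.005] x,y,z [[-0.5, 0.86, 0.0], [0.86, 0.5, -0.0], [-0.0, -0.0, -1.0]] q [-0.69  0.49  0.33  1.65 -0.18  1.03  0.23] t 2.4
[[320.1520902  215.35628851]
 [136.74262973  94.74977004]] [[ 8.6000e-01 -4.9000e-01 -1.4000e-01  5.8291e+02]
 [ 5.1000e-01  8.3000e-01  2.3000e-01  2.8956e+02]
 [-0.0000e+00 -2.7000e-01  9.6000e-01  3.4290e+02]
 [ 0.0000e+00  0.0000e+00  0.0000e+00  1.0000e+00]] 427.7374335582169
```

View pics/w1.png

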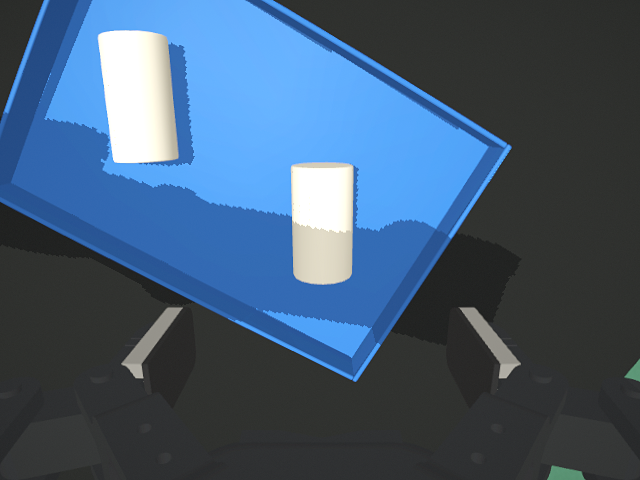

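The wrist view shows the target vessel axis at column ~322, spanning rows 163–284, aligned with the jaws. I check its centre before descending.

Run:
```python
from lib import *
c=optics.get_calibration("wrist");d=np.array([-.5,.866,0])
print(atz(c,[(322,284)],50)[0]+42.5*d, atz(c,[(322,169)],50)[0]-42.5*d)
M=[];F=[]
for i in range(6):
    optics.camera("top");o=robot.observe();M.append(R.from_rotvec(o["eef_rot"]).inv().apply(o["moment"]));F.append(o["force"])
print(np.mean(M,0),np.std(M,0),np.mean(F,0),np.std(F,0))
```

```text
[620.41667857 227.43737265  50.        ] [620.68194263 225.9689006   50.        ]
[-0.00617099 -0.0083635  -0.00619217] [0.01881853 0.0258068  0.02656353] [ 0.03539052 -0.44169456 -0.23046435] [0.26860529 0.43639618 0.54726251]
```

```bash
python3 steer.py '[[-3,1.4,35,0,0,0],[0,0,40,0,0,0],[0,0,40,0,0,0],[0,0,30,0,0,0],[0,0,20,0,0,0]]'
python3 steer.py '[[0,0,10,0,0,0],[0,0,10,0,0,0],[0,0,3,0,0,0],[0,0,0,0,0,0]]'
python3 steer.py '[[0,0,0,0,0,0],[0,0,0,0,0,0],[0,0,0,0,0,0],[0,0,0,0,0,0],[0,0,0,0,0,0]]' 0.3 40
python3 steer.py '[[0,0,0,0,0,0],[0,0,0,0,0,0],[0,0,0,0,0,0],[0,0,0,0,0,0],[0,0,0,0,0,0]]'
```

```text
time_s: 3.25
tool_pos: [618.2, 227.9, 44.6]
eef_rot: [-1.566, -2.721, 0.004]
force: [-0.1, -0.8, 0.2]
finger_gap: 0.999
grasp_force: 0.0
time_s: 3.65
tool_pos: [619.9, 228.3, 24.7]
eef_rot: [1.567, 2.722, 0.001]
force: [-0.2, 0.2, -0.4]
finger_gap: 1.003
grasp_force: 0.0
time_s: 4.15
tool_pos: [620.0, 228.4, 25.2]
eef_rot: [1.567, 2.722, 0.002]
force: [-1.1, -0.1, 6.3]
finger_gap: 0.531
grasp_force: 41.7
time_s: 4.65
tool_pos: [620.0, 228.4, 25.2]
eef_rot: [1.567, 2.722, 0.002]
force: [-1.5, -0.3, 5.7]
finger_gap: 0.532
grasp_force: 41.7
```

```bash
python3 steer.py '[[0,0,-10,0,0,0],[0,0,-30,0,0,0],[0,0,-40,0,0,0],[0,0,-40,0,0,0],[0,0,-40,0,0,0]]' 0.3 60
python3 steer.py '[[0,0,-40,0,0,0],[0,0,-30,0,0,0],[0,0,-15,0,0,0],[0,0,0,0,0,0],[0,0,0,0,0,0]]'
python3 - <<'E'
from lib import *
M=[];F=[]
for i in range(50):
    im=optics.camera("wrist" if i==49 else "top");o=robot.observe();M.append(R.from_rotvec(o["eef_rot"]).inv().apply(o["moment"]));F.append(o["force"])
print(np.mean(M,0),np.std(M,0)/7,np.mean(F,0),o["finger_gap"],o["grasp_force"])
a=np.radians(120);go([617,230,200],frame([np.cos(a),np.sin(a),0],[0,0,-1]))
cv2.imwrite("pics/w2.png",im)
E
```

```text
time_s: 5.15
tool_pos: [619.1, 227.9, 186.0]
eef_rot: [-1.568, -2.722, 0.001]
force: [0.7, 0.7, -1.7]
finger_gap: 0.524
grasp_force: 62.4
time_s: 5.65
tool_pos: [618.7, 228.0, 267.7]
eef_rot: [-1.567, -2.721, 0.003]
force: [-0.4, -0.5, -2.7]
finger_gap: 0.524
grasp_force: 62.5
[ 0.00658068 -0.00683987 -0.00381443] [0.00434866 0.00448347 0.00430505] [ 0.06680809 -0.1531351  -1.44617686] 0.5213464346210287 62.50618600985035
pos [619.6 228.2 269.3] tool dxyz [ 2.8 -1.3 69.3] rot [-0.     0.     0.002] x,y,z [[-0.5, 0.86, -0.0], [0.86, 0.5, -0.0], [-0.0, -0.0, -1.0]] q [-0.7   0.45  0.35  1.58 -0.16  1.14  0.22] t 8.15
```

View pics/w2.png

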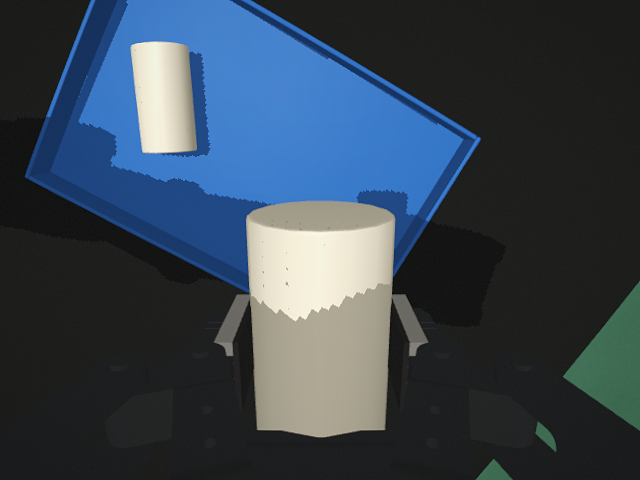

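The wrist view shows the vessel held squarely. The end towards tool +x, at (320,215), is a plain face with no bore. The moment agrees weakly, so I average more samples, then go to a staging point.

```bash
python3 - <<'E'
from lib import *
M=[]
for i in range(50):
    optics.camera("top");o=robot.observe();M.append(R.from_rotvec(o["eef_rot"]).inv().apply(o["moment"]))
print(np.mean(M,0),np.std(M,0)/7)
E
python3 steer.py '[[-15,-29,-4,0,0,0],[-16,-29,-4,0,0,0],[-16,-29,-4,0,0,0],[-16,-29,-4,0,0,0],[-16,-29,-4,0,0,0]]'
python3 steer.py '[[-16,-29,-4,0,0,0],[-16,-29,-4,0,0,0],[-15,-29,-4,0,0,0],[0,0,0,0,0,0]]'
python3 steer.py '[[0,0,0,0,-0.1,0],[0,0,0,0,-0.15,0],[0,0,0,0,-0.15,0],[0,0,0,0,-0.15,0],[0,0,0,0,-0.1,0]]'
python3 - <<'E'
from lib import *
go([480,0,300],frame([0,0,-1],[.5,-.866,0]))
E
```

```text
[ 0.001125   -0.00571247  0.00195354] [0.00446673 0.00463814 0.00457779]
time_s: 11.15
tool_pos: [533.1, 85.9, 289.6]
eef_rot: [1.567, 2.722, 0.001]
force: [0.5, -0.1, -1.6]
finger_gap: 0.521
grasp_force: 62.4
time_s: 11.55
tool_pos: [480.4, -1.8, 302.1]
eef_rot: [1.576, 2.717, 0.001]
force: [-0.0, -0.8, -1.7]
finger_gap: 0.524
grasp_force: 62.5
time_s: 12.05
tool_pos: [482.3, 4.9, 301.6]
eef_rot: [1.264, 2.203, -0.425]
force: [-0.6, -0.2, -2.4]
finger_gap: 0.523
grasp_force: 62.5
pos [482.3   4.9 301.6] tool dxyz [-1.4 -4.5  3.2] rot [ 0.007 -0.917  0.   ] x,y,z [[-0.4, 0.69, -0.61], [0.86, 0.51, 0.0], [0.31, -0.52, -0.79]] q [-0.82  0.05  0.26  2.15  0.74  1.09 -0.43] t 12.05
```

The combined moment is −6 ± 3 mN·m (expected −11 closed, +11 open), so the +x end is closed. I keep tilting so that −x goes up.

```bash
python3 steer.py '[[0,0,8,0,-0.15,0],[0,0,8,0,-0.15,0],[0,0,8,0,-0.15,0],[0,0,8,0,-0.15,0],[0,0,8,0,-0.15,0]]'
python3 steer.py '[[0,0,0,0,-0.12,0],[0,0,0,0,-0.05,0],[0,0,0,0,0,0],[0,0,0,0,0,0]]'
python3 - <<'E'
from lib import *
go([628.5-.5*60,-208+.866*60,130],frame([0,0,-1],[.5,-.866,0]))
cv2.imwrite("pics/t3.png",np.hstack([cv2.resize(optics.camera("top")[190:330,260:400],None,fx=2.8,fy=2.8,interpolation=2),cv2.resize(optics.camera("side")[100:380,180:460],None,fx=1.4,fy=1.4)]))
E
```

```text
time_s: 12.55
tool_pos: [499.0, -22.8, 278.3]
eef_rot: [0.897, 1.561, -0.754]
force: [0.5, -0.8, -1.8]
finger_gap: 0.521
grasp_force: 62.6
time_s: 12.95
tool_pos: [498.5, -24.2, 278.2]
eef_rot: [0.815, 1.415, -0.812]
force: [-0.5, 0.1, -1.1]
finger_gap: 0.524
grasp_force: 62.6
pos [498.5 -24.2 278.2] tool dxyz [147.8  20.2 164.6] rot [ 0.003 -0.003 -0.   ] x,y,z [[-0.0, 0.0, -1.0], [0.86, 0.5, 0.0], [0.5, -0.86, -0.0]] q [-1.    0.62  0.27  2.32  1.29  1.48 -1.32] t 12.95
```

View pics/t3.png

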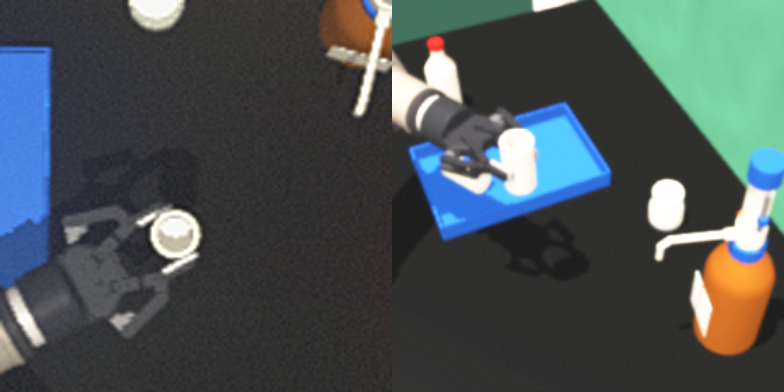

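The top view (left) shows the open bore facing up at (175,233), so the open end is up and the vessel upright. The side view agrees. I triangulate the mouth for the offset from the TCP.

Run:
```python
from lib import *
T=optics.get_calibration("top");S=optics.get_calibration("side");o=robot.observe()["tool_pos"]
im=optics.camera("top")[250:295,300:345];m=((im.min(2)>150)*255).astype(np.uint8)
g=cv2.HoughCircles(cv2.resize(cv2.cvtColor(im,cv2.COLOR_BGR2GRAY),None,fx=6,fy=6,interpolation=2),cv2.HOUGH_GRADIENT,1.5,30,param1=120,param2=20,minRadius=40,maxRadius=70)
print(None if g is None else (g[0][:3]/6+[300,250,0]))
print(tri(T,(322.5,273.2),S,(270,198.6)),o)
print("pred",proj(T,[o[0]-1,o[1]+1.7,o[2]+42.5]),proj(S,[o[0]-1,o[1]+1.7,o[2]+42.5]), atz(T,[(322.5,273.2)],320)-o)
```

```text
[[322.875      273.625        8.74166679]
 [318.375      276.125       10.96666718]]
(array([497.78664389, -22.79032727, 325.94272216]), np.float64(4.6194968882951155)) [498.37528742 -24.64906261 278.8904006 ]
pred [[322.78262606 272.55670306]] [[268.805832   200.60697526]] [[-2.7262649   2.40767519 41.1095994 ]]
```

```bash
python3 steer.py '[[22,3.6,21,0,0,0],[22,3.6,21,0,0,0],[22,3.6,21,0,0,0],[22,3.6,21,0,0,0],[22,3.6,21,0,0,0]]'
python3 steer.py '[[22,3.5,21,0,0,0],[2,0,0,0,0,0],[0,0,0,0,0,0],[0,0,0,0,0,0]]'
python3 - <<'E'
from lib import *
go([630,-210,145],frame([0,0,-1],[.5,-.866,0]))
E
```

```text
time_s: 13.6
tool_pos: [567.3, -106.8, 168.1]
eef_rot: [0.817, 1.414, -0.811]
force: [1.2, 0.3, -0.6]
finger_gap: 0.522
grasp_force: 62.6
time_s: 14.0
tool_pos: [580.0, -122.1, 145.2]
eef_rot: [0.815, 1.414, -0.812]
force: [0.8, -0.6, -1.8]
finger_gap: 0.521
grasp_force: 62.5
pos [ 580.  -122.1  145.2] tool dxyz [ 1.000e-01 -9.000e-01  1.012e+02] rot [ 0.003 -0.001 -0.002] x,y,z [[0.0, 0.0, -1.0], [0.86, 0.5, 0.0], [0.5, -0.86, -0.0]] q [-0.76  0.97  0.32  2.22  1.53  1.3  -1.58] t 14.0
```

```bash
python3 steer.py '[[0,-1,25,0,0,0],[0,0,25,0,0,0],[0,0,25,0,0,0],[0,0,16,0,0,0],[0,0,10,0,0,0]]'
python3 steer.py '[[0,0,0,0,0,0],[0,0,0,0,0,0],[0,0,0,0,0,0]]'
python3 - <<'E'
from lib import *
go([630,-210,179],frame([0,0,-1],[.5,-.866,0]))
t=optics.camera("top");s=optics.camera("side")
cv2.imwrite("pics/t4.png",np.hstack([cv2.resize(t[190:270,350:430],None,fx=5,fy=5,interpolation=2),cv2.resize(s[250:350,320:400],None,fx=5,fy=5,interpolation=2)[50:450]]))
o=robot.observe()["tool_pos"];T=optics.get_calibration("top");S=optics.get_calibration("side")
P=o+[-2,2,42.5];print("pred mouth",proj(T,P),proj(S,P))
E
```

```text
time_s: 14.5
tool_pos: [630.1, -211.2, 145.2]
eef_rot: [0.815, 1.413, -0.813]
force: [-0.2, 0.4, -1.7]
finger_gap: 0.525
grasp_force: 62.6
time_s: 14.8
tool_pos: [629.8, -209.4, 143.9]
eef_rot: [0.813, 1.415, -0.812]
force: [-0.8, -0.4, -1.6]
finger_gap: 0.521
grasp_force: 62.6
pos [ 629.8 -209.4  143.9] tool dxyz [-35.1  -0.1   0.6] rot [ 0.004 -0.002  0.   ] x,y,z [[-0.0, 0.0, -1.0], [0.86, 0.5, -0.0], [0.5, -0.86, -0.0]] q [-0.61  1.    0.42  2.16  1.72  1.22 -1.6 ] t 14.8
pred mouth [[386.65643767 230.54916827]] [[369.12002166 292.54713286]]
```

View pics/t4.png

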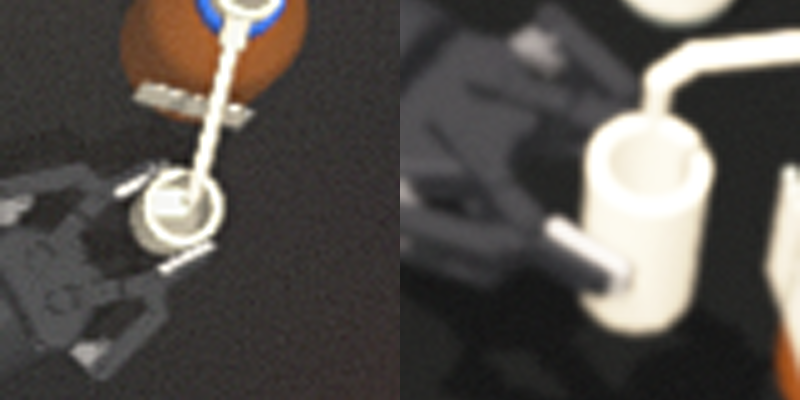

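The top view shows the mouth centred at (184,208) with the spout end just over it. The side view shows the tube above the mouth centre. Alignment is within ~3 mm against 14 mm of clearance, so I raise it.

```bash
python3 steer.py '[[-8,1.3,0.8,0,0,0],[-8,0,0,0,0,0],[-8,0,0,0,0,0],[-7,0,0,0,0,0],[-4,0,0,0,0,0]]'
python3 steer.py '[[0,0,0,0,0,0],[0,0,0,0,0,0],[0,0,0,0,0,0],[0,0,0,0,0,0],[0,0,0,0,0,0]]'
python3 - <<'E'
from lib import *
go([630,-210,179],frame([0,0,-1],[.5,-.866,0]))
t=optics.camera("top");s=optics.camera("side")
cv2.imwrite("pics/t5.png",np.hstack([cv2.resize(t[190:270,350:430],None,fx=5,fy=5,interpolation=2),cv2.resize(s[250:330,320:400],None,fx=5,fy=5,interpolation=2)]))
o=robot.observe();T=optics.get_calibration("top");S=optics.get_calibration("side")
P=o["tool_pos"]+[-2,2,42.5];print("pred mouth",proj(T,P),proj(S,P),o["force"],np.abs(o["qd"]).max())
E
```

```text
time_s: 15.4
tool_pos: [631.3, -210.9, 180.5]
eef_rot: [0.815, 1.413, -0.813]
force: [-0.6, 0.5, -1.4]
finger_gap: 0.517
grasp_force: 62.6
time_s: 15.9
tool_pos: [631.3, -210.7, 179.1]
eef_rot: [0.814, 1.414, -0.814]
force: [0.3, -0.8, -2.2]
finger_gap: 0.525
grasp_force: 62.6
pos [ 631.3 -210.7  179.1] tool dxyz [ 0.1 -0.7 -1.3] rot [ 0.002 -0.001  0.   ] x,y,z [[-0.0, 0.0, -1.0], [0.86, 0.5, -0.0], [0.5, -0.86, -0.0]] q [-0.62  0.93  0.44  2.18  1.73  1.21 -1.55] t 15.9
pred mouth [[388.39485817 228.97410752]] [[371.37421438 281.69027118]] [ 1.3793675  -0.39499922 -2.33727957] 0.0029560265945163325
```

View pics/t5.png

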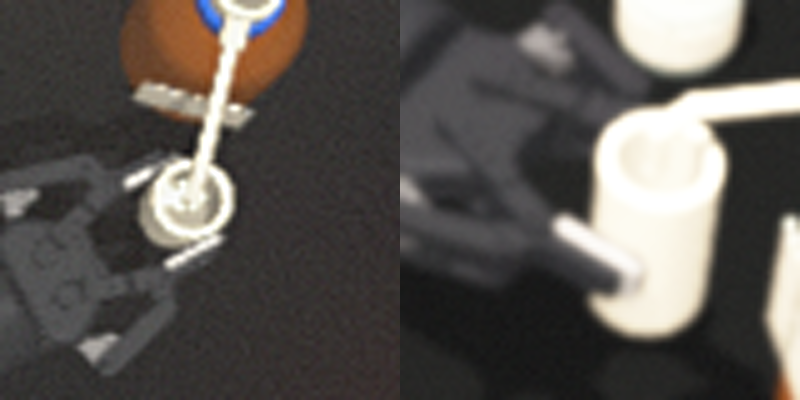

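The spout sits centrally inside the mouth in both views, about 1 cm deep. There is no contact force and the arm is still.

```bash
python3 -c "
from cell import robot, optics
print(robot.job_done())"
```

```text
the job is handed in; nothing more can be done
None
```

I took one vessel out of the tray and handed the job in with it held still, upright and mouth-up, the spout tip about 1 cm inside the mouth, well centred, and no sign of contact with the dispenser; the other vessel is still in the tray.

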